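# Seat the pitch comb in the press screw

### The job

The nut of the fruit press has to be replaced, so check the pitch of its screw: take the comb gauge with the few coarse teeth and set it astride the screw near the middle of the thread. Feel gently for the place where its teeth drop into the grooves, press it home lightly for a moment, then let go so that it sits there fully home, upright and flat along the screw. Leave the fine-toothed comb and the other things where they are.

Things in the scene. Friction and masses are not known exactly. Their poses are not given: they have to be found in the camera images.
- coarse_comb: Aluminium comb gauge with few coarse teeth, 100 g: a roof-shaped saddle 60 mm long (its y), 44 mm wide (x), with an upright web to hold it by. Under each slope 4 teeth, 14 mm apart, 5.5 mm wide. It stands on its teeth; origin = centre of the plane it stands on, z up; alike when turned half round. On the screw its origin is 55 mm above the stand's when fully home, about 62 mm on the crests.
- coarse_grip (a point): Where to hold the coarse comb: point on its web, 46 mm above its origin. The web is upright, 10 mm thick (comb's x), 50 mm long (y), its top 14 mm above this point, the saddle 27 mm below it. Once on the screw, a press of about 5 N is light; pressing down with more than about 20 N burrs the thread.
- fine_comb: The other comb gauge, of the same form and outer size but with many fine teeth (7 under each slope, 8 mm apart, 3.2 mm wide); does not fit this screw. Stands on the worktop; origin = centre of the plane it stands on, z up.
- stand: Fixed wooden stand: base board 90 x 270 x 16 mm (x, y, z), carrying the steel press screw, which lies level along the stand's y. Origin = centre of the underside, z up. End blocks 22 mm wide at y = -115 and +115 mm, 61 mm high; the screw's T-handle lies beyond the block at -y. Screw and stand do not move.
- thread_mid (a point): Point on the screw's axis above the middle of the stand, 48 mm above its origin. Thread 160 mm long about here: pitch 14 mm, outer diameter 42, core 32, crests 6 and grooves 8 mm wide. How the screw is turned, and so where the grooves lie along its length, differs each time, anywhere within half a pitch either way, and is not measured.
- tin: low round tin, 86 mm wide, 40 mm high, bystander; origin at its underside
- mug: white mug with a small leaf pattern, 92x123x95 mm, bystander; origin at its underside
- spice_jar: spice jar with a dark cap, 41 mm wide, 105 mm high, bystander; origin at its underside
- peeler: peeler, 170x25x18 mm, lying on the worktop, bystander; origin at its underside
Mind the look-alikes: they are no part of the job. Leave any green or pink look-alike of the coarse_comb alone.

How it is judged:
By the outcome, as a careful person would: the job done as asked, in the order asked, and still so for the second after the job is handed in, with the robot touching nothing.
It also fails if it takes over 58 s, if anything falls off the work surface, if the arm or the gripper's body presses on something with over 40 N, if the wrist force passes 120 N, or if a joint passes its speed limit or range.

### The arm

A 6-joint arm with a two-finger parallel gripper is mounted at the origin on a cart in front of the work surface, level with it; the furniture and walls round the work are solid. World frame = base frame: x ahead of the robot, y to its left, z up, the work surface at z = 0. Lengths are in m, angles in rad, forces in N, time in s.
With the tool pointing down it reaches from about 0.25 to 0.775 m from the base axis. Payload 4 kg.
Tool frame: the origin (TCP) lies midway between the tips of the shut fingers; the grasp point (between the pads) lies 19 mm behind it (robot.tcp_to_grasp is the distance from the TCP to the grasp point, in m); z points along the fingers, y is the line along which they close (so a half turn about z gives the same grasp; the last joint's range is limited). The gripper opens to 94 mm and grips with 3 to 60 N. Pads are 16 mm wide; open, the fingers measure 119 mm over their backs; the gripper's body (75 mm by 177 mm) begins 78 mm behind the grasp point.
Start: joints at [-1.38, 0.087, 1.371, -0, 1.684, -0.103], TCP at [0.159, -0.526, 0.206] pointing down, gripper open.
Joint ranges: [-3.1, 3.1], [-0.76, 2.03], [0.27, 2.55], [-1.08, 4.22], [0.17, 2.65], [-2.57, 2.57]. Speed limits (rad/s): [2.79, 2.79, 3.14, 3.14, 3.14, 3.14].

### API

Orientations are given as [roll, pitch, yaw] about the fixed x, y, z axes, in that order (R = Rz(yaw) Ry(pitch) Rx(roll)).
In Python, from bench import robot, viewer gives the robot as it stands. The module is installed in compiled form; this text tells all that it offers.
- The arm moves only by the shell command python3 -m handwheel 'ROWS' [OPENING]. ROWS is JSON, a list of rows, each a list of 6 numbers: the shift along the tool's x, y, z in units of 0.2 m (1.0 is 0.2 m), then the turn, a rotation vector about the tool's x, y, z in units of 30 degrees (1.0 is 30 degrees). In form: [[x, y, z, wx, wy, wz], ...]. A call has 1 to 10 rows; each row is the pose to reach, as a shift and turn from the pose commanded when the call began, along the tool's axes at that moment; what a row does not reach only later rows make up. A row lasts 1/12 s, in which the tool goes at most 41.7 mm and 7.16 degrees, less where a joint would pass 70% of its speed; a pose out of reach is approached as far as the arm can. A call with a number of a shift or a turn outside -1 to 1 is refused whole. A call with a gripper value outside its range is refused whole. OPENING is the gripper's target within -1 to 1 (shut at 1, half-way at 0, fully open at -1), set as the call begins (- or left out, the last holds). The fingers move at their own pace and stop on an object; the grip force is fixed at half the most. Time passes only in rows, so rows that repeat a pose let the fingers close. It gives the time, the measured TCP pose, the force, the opening and the grip force at its end, in the units of the state.
- robot.get_obs(): the state, without advancing time (a new reading comes with each control period).
- viewer.snapshot(name): name is "scene" or "top" or "wrist"; returns the picture (480x640x3 uint8, red, green, blue); there is no depth.
- viewer.calibration(name): a dict with "fx", "fy", "cx", "cy" (pixels), "R" (3x3) and "t" (3): a world point X has camera coordinates R X + t. Camera axes: x right, y down, z forward; pixel columns grow to the right and rows downward; lengths in m; the calibration is good to about 2 mm. The wrist camera is an equidistant fisheye: a pixel r from the principal point sees the ray r / f radians off the axis. A picture is of the moment at which its call begins: read the wrist's pose just before it. calibration takes no time and is no camera call; for the wrist camera it gives the pose at the moment of the call.
- robot.close_job(): hands the job in; it is judged then, once.
The state is a dict: "time": time; "joint_positions": joint angles; "qvel": joint speeds; "joint_torque": joint torques, N m; "tool_pos": TCP position; "ee_rot": TCP orientation; "wrist_force": force on the tool from outside, world axes, zero at the start; "wrist_torque": the same for the moment, N m; "width": finger opening in m; "finger_force": force on a finger pad.
Only numpy, scipy, OpenCV 4.12 (cv2) and the standard library are available. Lean on these libraries where they do the work, as an engineer would, in place of code of your own. Each camera call takes 0.05 s, during which the arm holds its last target. There are 200 camera calls.

## Working session

There is one attempt and no reset: what is moved stays moved. The work goes in short steps, Python scripts to look and compute and a shell command to move; the robot and the scene stay as the last step left them, time stands still between calls to the robot, and variables do not carry over. Pictures are saved under pics/ and viewed, at most 10 in all, crops included, and the job is handed in when it is done.

```bash
mkdir -p pics; python3 - <<'E'
from bench import robot, viewer
import cv2,numpy as np
for n in("scene","top"):
    im=viewer.snapshot(n); cv2.imwrite(f"pics/{n}0.png",im[:,:,::-1])
    c=viewer.calibration(n); print(n,c["fx"],c["cx"],c["cy"],(-np.array(c["R"]).T@np.array(c["t"])).round(3),np.array(c["R"]).round(2).tolist())
o=robot.get_obs();print(o["time"],o["tool_pos"],o["ee_rot"],o["width"],o["wrist_force"])
E
```

```text
scene 610.949885639278 318.69409226772325 240.8654730757401 [0.135 0.932 0.752] [[-0.9, -0.44, -0.02], [-0.25, 0.54, -0.81], [0.37, -0.72, -0.59]]
top 596.3138872029906 323.83508877178343 243.1116340173469 [0.511 0.066 1.154] [[0.01, -1.0, -0.0], [-1.0, -0.01, -0.06], [0.06, 0.0, -1.0]]
0.1 [ 0.15918456 -0.52595341  0.20443261] [-3.13963336e+00 -1.92288258e-04  2.93808982e-01] 0.09374258236488216 [ 0.91347105 -0.15045727 -0.09242889]
```

View pics/scene0.png

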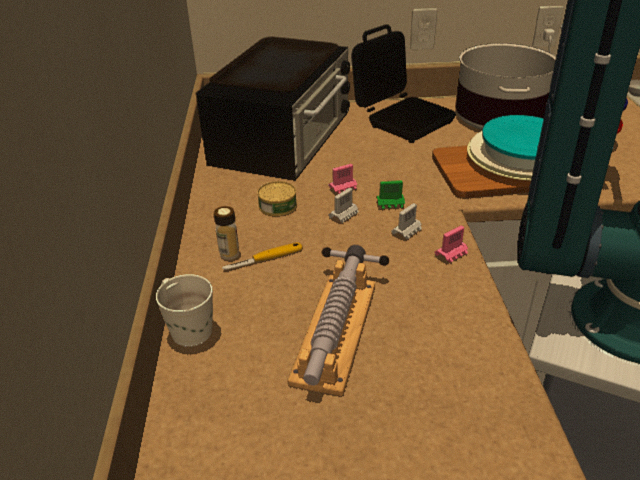

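View pics/top0.png

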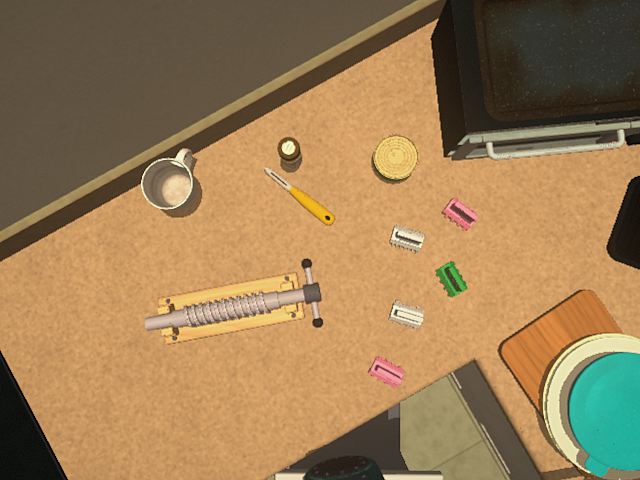

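```bash
python3 - <<'E'
import cv2,numpy as np
s=cv2.imread("pics/scene0.png");t=cv2.imread("pics/top0.png")
f=lambda im,x,y:cv2.resize(im[y-25:y+25,x-33:x+33],(396,300),interpolation=cv2.INTER_CUBIC)
cv2.imwrite("pics/crop.png",np.vstack([np.hstack([f(s,344,205),f(s,407,222)]),np.hstack([f(t,407,238),f(t,407,314)])]))
E
```

```text
(no output)
```

View pics/crop.png

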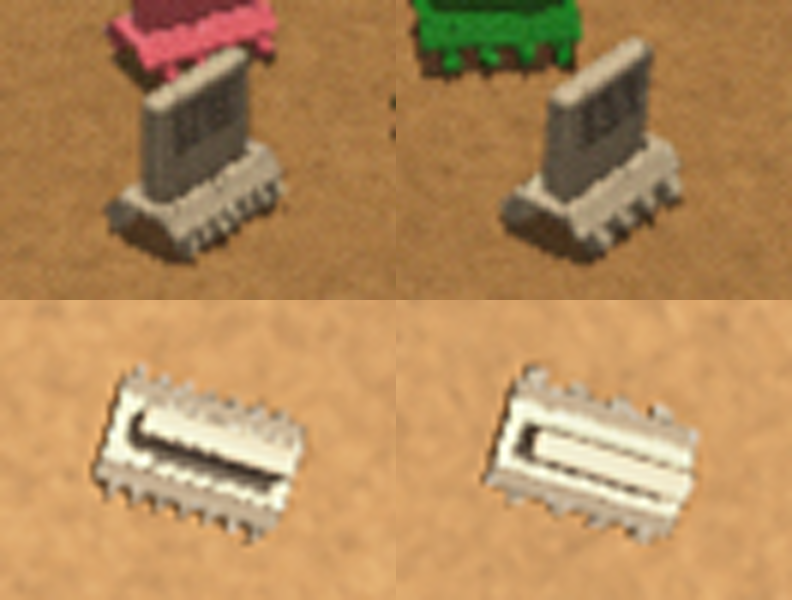

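```bash
cat >h.py <<'E'
from bench import robot, viewer
import cv2,numpy as np
from scipy.spatial.transform import Rotation as Ro
def ray(n,uv,c=None):
    c=c or viewer.calibration(n);R=np.array(c["R"]);t=np.array(c["t"])
    p=np.array([(uv[0]-c["cx"])/c["fx"],(uv[1]-c["cy"])/c["fy"]])
    if n=="wrist":
        r=np.hypot(*p);d=np.r_[p/max(r,1e-9)*np.sin(r),np.cos(r)]
    else: d=np.r_[p,1]
    d=R.T@d; return -R.T@t,d/np.linalg.norm(d)
def plane(n,uv,z,c=None):
    o,d=ray(n,uv,c);return o+d*(z-o[2])/d[2]
def tri(a,b):
    (o,d),(p,e)=a,b
    s=np.linalg.lstsq(np.c_[d,-e],p-o,rcond=None)[0]
    A=o+s[0]*d;B=p+s[1]*e
    return (A+B)/2,np.linalg.norm(A-B)
E
python3 - <<'E'
from h import *
s=cv2.imread("pics/scene0.png");t=cv2.imread("pics/top0.png")
print("web top ends",tri(ray("scene",(400.5,214.5)),ray("top",(423,319.5))),tri(ray("scene",(414.2,204.5)),ray("top",(396.5,313))))
h=cv2.cvtColor(t,cv2.COLOR_BGR2HSV)
def reg(x0,y0,x1,y1,m):
    z=np.zeros_like(m);z[y0:y1,x0:x1]=m[y0:y1,x0:x1]
    z=cv2.morphologyEx(z,cv2.MORPH_CLOSE,np.ones((5,5)))
    cs=cv2.findContours(z,0,2)[0];return max(cs,key=cv2.contourArea)
# comb footprint
c=reg(380,290,435,340,((h[...,1]<70)&(h[...,2]>110)).astype(np.uint8)*255)
r=cv2.minAreaRect(c);print("comb",r)
b=cv2.boxPoints(r);w=np.array([plane("top",p,0.012)[:2] for p in b]);print(w.round(4),w.mean(0))
# stand
print([h[y,x].tolist() for x,y in((200,333),(290,285),(250,330),(320,350))])
m=((h[...,0]>12)&(h[...,0]<30)&(h[...,1]>120)&(h[...,2]>215)).astype(np.uint8)*255
cv2.imwrite("pics/m.png",np.vstack([cv2.resize(m[240:370,120:340],(770,455))]))
c=reg(140,250,330,360,m);r=cv2.minAreaRect(c);print("stand",r)
b=cv2.boxPoints(r);w=np.array([plane("top",p,0.016)[:2] for p in b]);print(w.round(4),w.mean(0),np.linalg.norm(np.diff(w,axis=0),axis=1))
cv2.imwrite("pics/stand.png",np.hstack([cv2.resize(t[250:360,130:340],(630,330)),cv2.resize(m[250:360,130:340],(630,330))[...,None].repeat(3,2)][:1]))
cr=np.vstack([cv2.resize(t[255:355,140:340],(800,400),interpolation=2)[:300],cv2.resize(s[230:400,240:440],(353,300),interpolation=2) if 0 else cv2.copyMakeBorder(cv2.resize(s[240:390,280:400],(240,300)),0,0,0,560,0)])
cv2.imwrite("pics/st2.png",cr)
E
```

```text
web top ends (array([ 0.4563712 , -0.11013633,  0.03008347]), np.float64(0.030699833696957873)) (array([ 0.44425802, -0.06490145,  0.08316481]), np.float64(0.026030677531670297))
comb ((406.8367919921875, 314.5844421386719), (32.182899475097656, 21.224252700805664), 17.650123596191406)
[[ 0.4399 -0.0532]
 [ 0.4783 -0.0654]
 [ 0.4603 -0.1238]
 [ 0.422  -0.1115]] [ 0.45011388 -0.08844306]
[[18, 141, 240], [23, 123, 242], [16, 131, 210], [16, 133, 215]]
stand ((234.49998474121094, 304.5), (108.99998474121094, 188.99996948242188), 90.0)
[[0.5686 0.4222]
 [0.5717 0.0607]
 [0.3656 0.059 ]
 [0.3623 0.4163]] [0.46703639 0.2395485 ] [0.36152927 0.20610282 0.35728147]
```

View pics/st2.png

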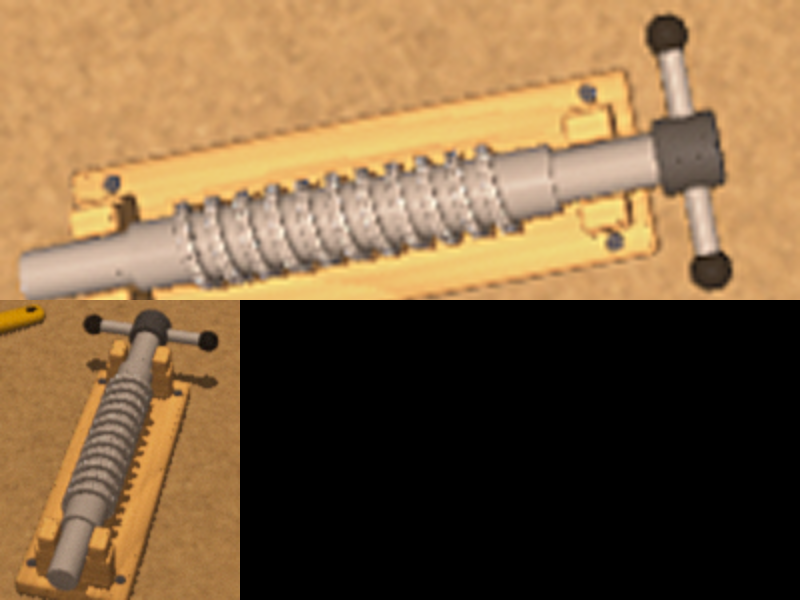

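```bash
python3 - <<'E'
from h import *
a=tri(ray("scene",(414.2,204.5)),ray("top",(423,319.5)));b=tri(ray("scene",(400.5,214.5)),ray("top",(396.5,313)))
print("web",a,b,np.linalg.norm(a[0]-b[0]),(a[0]+b[0])/2,np.degrees(np.arctan2(*(b[0]-a[0])[[1,0]])))
w=np.array([plane("top",p,0.016) for p in((158.75,298),(296.3,273),(303.8,318.8),(168,343))])[:,:2]
print("stand",w.round(3).tolist(),w.mean(0),np.linalg.norm(np.diff(w,axis=0),axis=1),"yaw dirs",[np.degrees(np.arctan2(*(w[i]-w[j])[::-1])) for i,j in((0,1),(3,2))])
l=tri(ray("scene",(312.5,372.5)),ray("top",(145.5,323)));r=tri(ray("scene",(355,253.5)),ray("top",(312.5,292.5)))
print("shaft",l,r,np.degrees(np.arctan2(*(l[0]-r[0])[[1,0]])))
for p in((186,247),(512,188)): print("thread end",plane("top",(140+p[0]/4,255+p[1]/4),.048))
o=robot.get_obs();print(o["tool_pos"],Ro.from_euler("xyz",o["ee_rot"]).as_matrix().round(3).tolist())
E
```

```text
web (array([ 0.44419262, -0.11186559,  0.05604249]), np.float64(0.0009302449268493357)) (array([ 0.45611446, -0.0630686 ,  0.05743574]), np.float64(0.0019280936843353005)) 0.05025154263870308 [ 0.45015354 -0.0874671   0.05673911] 76.27072950986923
stand [[0.477, 0.384], [0.527, 0.123], [0.441, 0.107], [0.393, 0.364]] [0.45951383 0.24450642] [0.26589937 0.08797521 0.26106618] yaw dirs [np.float64(100.79206615126888), np.float64(100.56045036014598)]
shaft (array([0.43092896, 0.39303021, 0.06142352]), np.float64(0.005050405397954419)) (array([0.49111606, 0.09057407, 0.05326685]), np.float64(3.865890607250218e-05)) 101.25452475311387
thread end [0.44439201 0.32275141 0.048     ]
thread end [0.4728242 0.172728  0.048    ]
[ 0.15918456 -0.52595341  0.20443261] [[0.957, 0.29, -0.0], [0.29, -0.957, 0.002], [0.0, -0.002, -1.0]]
```

```bash
cat >>h.py <<'E'
def go(pos,xdir):
    "rows needed to bring TCP to pos, tool down, tool x at xdir degrees"
    o=robot.get_obs();R=Ro.from_euler("xyz",o["ee_rot"]);a=np.radians(xdir)
    T=Ro.from_euler("xyz",[np.pi,0,a])
    print("t",round(o["time"],2),"p",np.round(o["tool_pos"],4),"x",np.degrees(o["ee_rot"]).round(2),"F",np.round(o["wrist_force"],1),"w",round(o["width"],4))
    print("row",(R.inv().apply(np.array(pos)-o["tool_pos"])/.2).round(3),np.degrees((R.inv()*T).as_rotvec()/30).round(3))
E
python3 -m handwheel '[[0.5,-0.4,0.1,0,0,-0.5],[1,-0.8,0,0,0,-1],[1,-0.8,0,0,0,-1],[1,-0.8,0,0,0,-1],[1,-0.8,0,0,0,-1],[1,-0.8,0,0,0,-1],[1,-0.8,0,0,0,-1]]' -1
python3 -c "
from h import *
go([.45,-.088,.2],74.5)"
```

```text
time: 0.68
tool_pos: [0.3069, -0.3107, 0.2057]
ee_rot: [3.141, -0.003, 0.824]
wrist_force: [-0.7, 0.3, 0.5]
width: 0.0941
finger_force: 0.0
t 0.68 p [ 0.3069 -0.3107  0.2057] x [ 1.7999e+02 -1.7000e-01  4.7200e+01] F [-0.7  0.3  0.5] w 0.0941
row [ 1.303 -0.231  0.032] [ 0.002 -0.005 -0.91 ]
```

```bash
python3 -m handwheel '[[0.5,-0.1,0,0,0,-0.5],[1,-0.2,0,0,0,-0.91],[1,-0.2,0,0,0,-0.91],[1,-0.2,0,0,0,-0.91],[1,-0.2,0,0,0,-0.91],[1,-0.2,0,0,0,-0.91],[1,-0.2,0,0,0,-0.91]]'
python3 -c "
from h import *
go([.45,-.088,.2],74.5)"
```

```text
time: 1.27
tool_pos: [0.4124, -0.141, 0.205]
ee_rot: [-3.141, 0.001, 1.298]
wrist_force: [0.4, -0.7, 0.9]
width: 0.0939
finger_force: 0.0
t 1.27 p [ 0.4124 -0.141   0.205 ] x [-1.7994e+02  3.0000e-02  7.4370e+01] F [ 0.4 -0.7  0.9] w 0.0939
row [0.306 0.11  0.025] [-0.002  0.001 -0.004]
```

```bash
python3 -m handwheel '[[0.15,0.05,0,0,0,0],[0.31,0.11,0.03,0,0,0],[0.31,0.11,0.03,0,0,0],[0.31,0.11,0.03,0,0,0]]'
python3 - <<'E'
from h import *
go([.45,-.088,.2],74.5)
import pickle
c=viewer.calibration("wrist");im=viewer.snapshot("wrist");cv2.imwrite("pics/w1.png",im[:,:,::-1]);pickle.dump(c,open("w1.pkl","wb"))
print((-c["R"].T@c["t"]).round(3),c["R"].round(2).tolist())
E
```

```text
time: 1.6
tool_pos: [0.4497, -0.0893, 0.1986]
ee_rot: [-3.14, 0.001, 1.294]
wrist_force: [-0.2, -0.4, 0.4]
width: 0.094
finger_force: 0.0
t 1.6 p [ 0.4497 -0.0893  0.1986] x [-1.7988e+02  6.0000e-02  7.4140e+01] F [-0.2 -0.4  0.4] w 0.094
row [ 0.006 -0.    -0.007] [-0.004  0.002 -0.012]
[ 0.469 -0.022  0.377] [[0.96, -0.27, -0.0], [-0.26, -0.93, 0.24], [-0.07, -0.23, -0.97]]
```

View pics/w1.png

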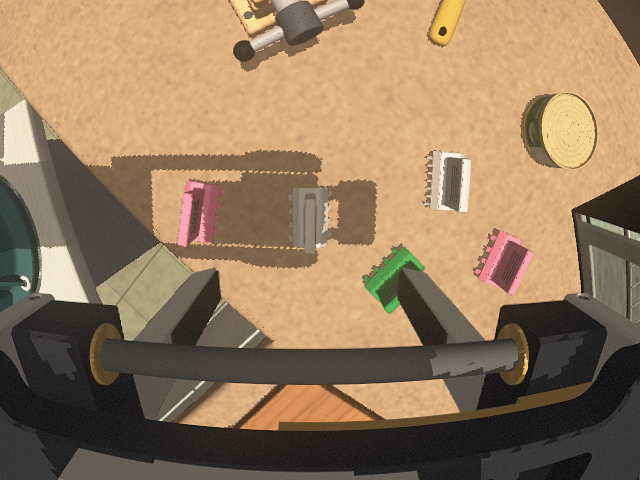

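```bash
python3 - <<'E'
from h import *
import pickle
c=pickle.load(open("w1.pkl","rb"))
im=cv2.imread("pics/w1.png")
A=plane("wrist",(311,192),.06,c);B=plane("wrist",(309,250),.06,c)
print(A,B,np.linalg.norm(A-B),(A+B)/2,np.degrees(np.arctan2(*(A-B)[[1,0]])))
print("height from wrist/top", tri(ray("wrist",(310.5,192),c),ray("top",(396.5,313))),tri(ray("wrist",(309,250),c),ray("top",(423,319.5))))
print("green",plane("top",(452,279),.02))
cv2.imwrite("pics/w1c.png",cv2.resize(im[170:270,250:370],(720,600),interpolation=2))
E
```

```text
[ 0.45962852 -0.05899024  0.06      ] [ 0.44391487 -0.10805505  0.06      ] 0.05151964679307973 [ 0.4517717  -0.08352264  0.06      ] 72.24165704599008
height from wrist/top (array([ 0.46629971, -0.03529829,  0.27996098]), np.float64(0.0037533094378361786)) (array([ 0.4418666 , -0.11616115,  0.03028481]), np.float64(0.0006413453413332143))
green [ 0.51839103 -0.17300142  0.02      ]
```

View pics/w1c.png

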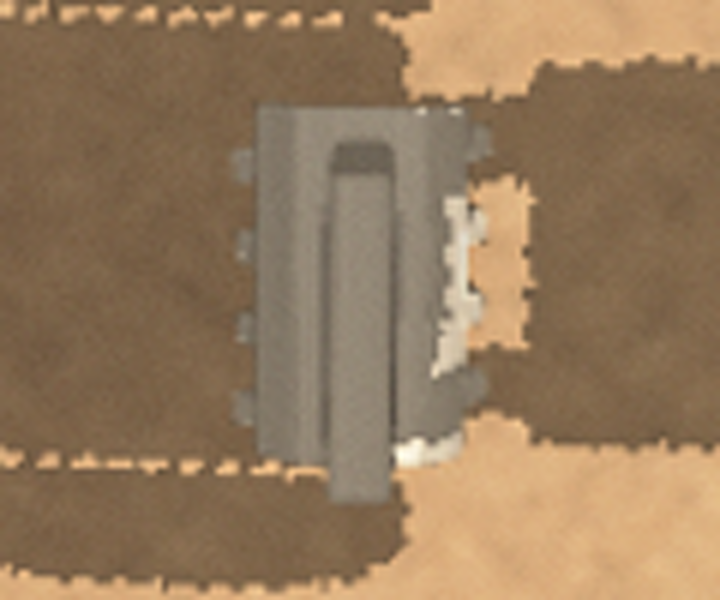

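```bash
python3 -m handwheel '[[0.005,0.003,0.2,0,0,0],[0.005,0.003,0.4,0,0,0],[0.005,0.003,0.55,0,0,0],[0.005,0.003,0.68,0,0,0],[0.005,0.003,0.78,0,0,0],[0.005,0.003,0.83,0,0,0],[0.005,0.003,0.84,0,0,0],[0.005,0.003,0.84,0,0,0]]' 0
python3 -c "
from h import *
go([.4505,-.088,.03],74.3)"
```

```text
time: 2.32
tool_pos: [0.4507, -0.0889, 0.0316]
ee_rot: [-3.141, 0.0, 1.292]
wrist_force: [-0.3, -0.2, -0.4]
width: 0.0479
finger_force: 0.0
t 2.32 p [ 0.4507 -0.0889  0.0316] x [-1.7999e+02  2.0000e-02  7.4020e+01] F [-0.3 -0.2 -0.4] w 0.0479
row [ 0.004 -0.002  0.008] [-0.     0.001 -0.009]
```

```bash
python3 -m handwheel '[[0,0,0.005,0,0,0],[0,0,0.005,0,0,0],[0,0,0.005,0,0,0],[0,0,0.005,0,0,0],[0,0,0.005,0,0,0],[0,0,0.005,0,0,0],[0,0,0.005,0,0,0],[0,0,0.005,0,0,0]]' 1
python3 -c "
from h import *
go([.45,-.088,.15],74)"
```

```text
time: 2.98
tool_pos: [0.4512, -0.0877, 0.0308]
ee_rot: [3.141, 0.0, 1.294]
wrist_force: [1.0, -0.1, 0.6]
width: 0.01
finger_force: 30.0
t 2.98 p [ 0.4512 -0.0877  0.0308] x [179.97   0.    74.15] F [ 1.  -0.1  0.6] w 0.01
row [-0.003 -0.005 -0.596] [0.001 0.    0.005]
```

```bash
python3 -m handwheel '[[0,0,-0.05,0,0,0],[0,0,-0.15,0,0,0],[0,0,-0.35,0,0,0],[0,0,-0.55,0,0,0],[0,0,-0.7,0,0,0],[0,0,-0.8,0,0,0],[0,0,-0.85,0,0,0],[0,0,-0.85,0,0,0]]'
python3 -m handwheel '[[0.1,-0.03,0,0,0,-0.1],[0.25,-0.06,0,0,0,-0.25],[0.4,-0.1,0,0,0,-0.4],[0.6,-0.15,0,0,0,-0.6],[0.75,-0.2,0,0,0,-0.75],[0.9,-0.23,0,0,0,-0.85],[1,-0.25,0,0,0,-0.89],[1,-0.25,0,0,0,-0.89],[1,-0.25,0,0,0,-0.89]]'
python3 - <<'E'
from h import *
go([.46,.247,.2],100.9)
import pickle
c=viewer.calibration("wrist");im=viewer.snapshot("wrist");cv2.imwrite("pics/w2.png",im[:,:,::-1]);pickle.dump(c,open("w2.pkl","wb"))
E
```

```text
time: 3.65
tool_pos: [0.4522, -0.0881, 0.2035]
ee_rot: [3.136, 0.0, 1.294]
wrist_force: [0.5, -0.8, -0.7]
width: 0.0099
finger_force: 30.0
time: 4.4
tool_pos: [0.4564, 0.1187, 0.1981]
ee_rot: [-3.137, 0.001, 1.762]
wrist_force: [-0.9, -0.0, -1.9]
width: 0.0101
finger_force: 30.0
t 4.4 p [0.4564 0.1187 0.1981] x [-1.7974e+02  3.0000e-02  1.0095e+02] F [-0.9 -0.  -1.9] w 0.0101
row [ 0.626  0.14  -0.01 ] [-0.009  0.001  0.002]
```

View pics/w2.png

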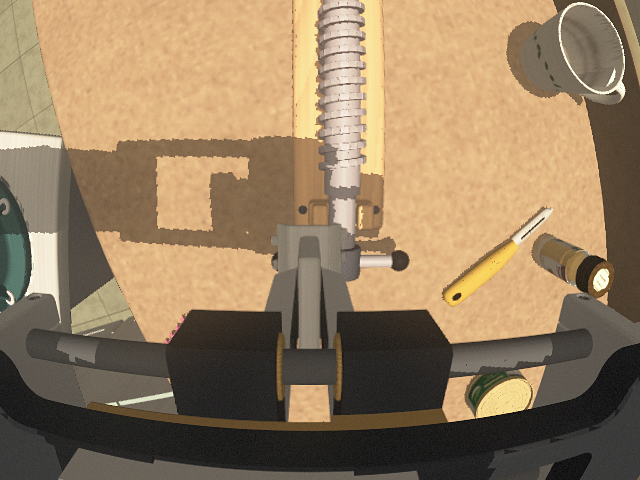

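```bash
python3 - <<'E'
from h import *
import pickle
c=pickle.load(open("w2.pkl","rb"));im=cv2.imread("pics/w2.png");h=cv2.cvtColor(im,cv2.COLOR_BGR2HSV)
print(h[100,340],h[210,342],h[100,302],h[100,375])
m=(h[...,1]<85)
def fit(n,im,c,pts):
    P=np.array([plane(n,p,.048,c)[:2] for p in pts]);
    k=np.polyfit(P[:,1],P[:,0],1);res=P[:,0]-np.polyval(k,P[:,1])
    print(n,"x at y=.247:",np.polyval(k,.247).round(4),"dir",90+np.degrees(np.arctan(-k[0])),"rms",res.std().round(4),P[[0,-1]].round(3).tolist())
pts=[]
for y in list(range(5,160,3)):
    x=np.where(m[y,305:378])[0]+305
    pts.append(((np.percentile(x,1)+np.percentile(x,99))/2,y))
fit("wrist",im,c,pts)
pts=[]
for y in range(190,222,2):
    x=np.where(m[y,325:362])[0]+325
    if len(x)>10: pts.append((x.min()/2+x.max()/2,y))
fit("wrist",im,c,pts)
t=cv2.imread("pics/top0.png");ht=cv2.cvtColor(t,cv2.COLOR_BGR2HSV);mt=ht[...,1]<85
pts=[]
for x in range(190,262,2):
    yy=304-(x-234)*.187; ys=np.arange(int(yy)-16,int(yy)+17);g=ys[mt[ys,x]]
    pts.append((x,g.min()/2+g.max()/2))
fit("top",t,viewer.calibration("top"),pts)
E
```

```text
[ 13  58 164] [ 16  36 232] [ 21 101 250] [ 21  96 250]
wrist x at y=.247: 0.4596 dir 101.27446399799182 rms 0.002 [[0.447, 0.324], [0.475, 0.185]]
wrist x at y=.247: 0.4558 dir 103.77502558409401 rms 0.0007 [[0.478, 0.156], [0.483, 0.129]]
top x at y=.247: 0.4593 dir 101.3606680666186 rms 0.001 [[0.444, 0.316], [0.473, 0.188]]
```

```bash
python3 -m handwheel '[[0.07,0.01,0,0,0,0],[0.2,0.04,0,0,0,0],[0.35,0.08,0,0,0,-0.01],[0.5,0.11,0,0,0,-0.01],[0.58,0.13,0,0,0,-0.01],[0.625,0.138,0,0,0,-0.01],[0.625,0.138,0.1,0,0,-0.01],[0.625,0.138,0.3,0,0,-0.01],[0.625,0.138,0.35,0,0,-0.01],[0.625,0.138,0.35,0,0,-0.01]]'
python3 - <<'E'
from h import *
go([.4596,.246,.103],101.1)
import pickle
c=viewer.calibration("wrist");im=viewer.snapshot("wrist");cv2.imwrite("pics/w3.png",im[:,:,::-1])
s=viewer.snapshot("scene")[:,:,::-1];cv2.imwrite("pics/s3.png",cv2.resize(s[200:400,260:420],(480,600),interpolation=2))
go([.4596,.246,.103],101.1)
E
```

```text
time: 5.28
tool_pos: [0.4584, 0.2437, 0.1257]
ee_rot: [-3.131, 0.003, 1.763]
wrist_force: [-0.5, 0.4, -0.8]
width: 0.0097
finger_force: 30.0
t 5.28 p [0.4584 0.2437 0.1257] x [-1.7941e+02  1.5000e-01  1.0102e+02] F [-0.5  0.4 -0.8] w 0.0097
row [0.011 0.009 0.113] [-0.02   0.005 -0.003]
t 5.38 p [0.4615 0.2453 0.1308] x [-1.7997e+02  3.0000e-02  1.0104e+02] F [-0.8 -0.1 -0.9] w 0.0099
row [ 0.005 -0.008  0.139] [-0.001  0.001 -0.002]
```

View pics/s3.png

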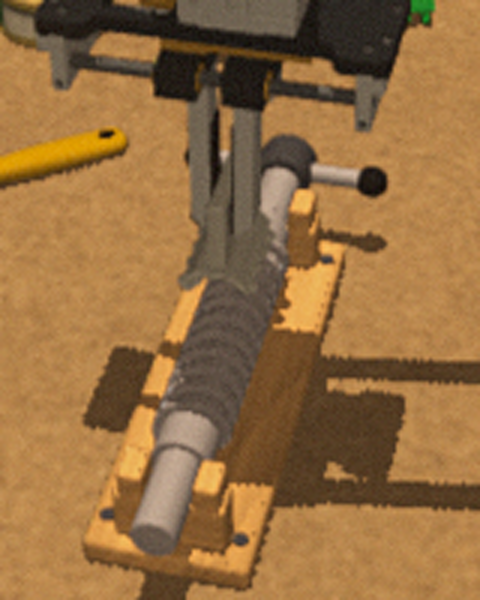

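```bash
python3 -m handwheel '[[0.005,-0.006,0.04,0,0,0],[0.005,-0.006,0.1,0,0,0],[0.005,-0.006,0.13,0,0,0],[0.005,-0.006,0.15,0,0,0],[0.005,-0.006,0.15,0,0,0],[0.005,-0.006,0.15,0,0,0],[0.005,-0.006,0.15,0,0,0],[0.005,-0.006,0.15,0,0,0]]'
python3 -c "
from h import *
go([.4596,.246,.0928],101.1)"
```

```text
time: 6.05
tool_pos: [0.4602, 0.2472, 0.101]
ee_rot: [3.141, -0.0, 1.765]
wrist_force: [-0.4, 0.3, -0.5]
width: 0.0099
finger_force: 30.0
t 6.05 p [0.4602 0.2472 0.101 ] x [179.94  -0.   101.14] F [-0.4  0.3 -0.5] w 0.0099
row [-0.005 -0.004  0.041] [ 0.002 -0.     0.001]
```

```bash
python3 -m handwheel '[[0,-0.002,0.008,0,0,0],[0,-0.003,0.016,0,0,0],[0,-0.003,0.024,0,0,0],[0,-0.003,0.03,0,0,0],[0,-0.003,0.03,0,0,0],[0,-0.003,0.03,0,0,0]]'
python3 -m handwheel '[[0,0,0.004,0,0,0],[0,0,0.008,0,0,0],[0,0,0.008,0,0,0],[0,0,0.008,0,0,0]]'
python3 -m handwheel '[[0,0,0.003,0,0,0],[0,0,0.006,0,0,0],[0,0,0.006,0,0,0],[0,0,0.006,0,0,0]]'
```

```text
time: 6.55
tool_pos: [0.4592, 0.2469, 0.0944]
ee_rot: [-3.142, 0.0, 1.765]
wrist_force: [0.3, -0.2, -1.3]
width: 0.01
finger_force: 30.0
time: 6.88
tool_pos: [0.4598, 0.2471, 0.0934]
ee_rot: [3.14, -0.0, 1.765]
wrist_force: [0.4, 1.4, -0.2]
width: 0.0097
finger_force: 30.0
time: 7.22
tool_pos: [0.4601, 0.2472, 0.093]
ee_rot: [3.139, -0.0, 1.765]
wrist_force: [0.2, -1.1, 5.8]
width: 0.0097
finger_force: 30.0
```

```bash
for i in 1 ; do python3 -m handwheel '[[-0.0025,0,0,0,0,0],[-0.005,0,0,0,0,0],[-0.005,0,0,0,0,0]]'; done
python3 -m handwheel '[[-0.0025,0,0,0,0,0],[-0.005,0,0,0,0,0],[-0.005,0,0,0,0,0]]'
python3 -m handwheel '[[-0.0025,0,0,0,0,0],[-0.005,0,0,0,0,0],[-0.005,0,0,0,0,0]]'
```

```text
time: 7.47
tool_pos: [0.4601, 0.247, 0.093]
ee_rot: [3.139, -0.002, 1.765]
wrist_force: [0.1, 2.7, 5.2]
width: 0.0095
finger_force: 30.0
time: 7.72
tool_pos: [0.4602, 0.2467, 0.093]
ee_rot: [3.139, -0.003, 1.765]
wrist_force: [0.6, 4.0, 5.8]
width: 0.0097
finger_force: 30.0
time: 7.97
tool_pos: [0.4604, 0.246, 0.0931]
ee_rot: [3.139, -0.004, 1.766]
wrist_force: [-0.3, 4.2, 5.4]
width: 0.0101
finger_force: 30.0
```

```bash
python3 -m handwheel '[[-0.0025,0,-0.001,0,0,0],[-0.005,0,-0.001,0,0,0],[-0.005,0,-0.001,0,0,0]]'
python3 -m handwheel '[[-0.0025,0,0,0,0,0],[-0.005,0,0,0,0,0],[-0.005,0,0,0,0,0]]'
python3 -m handwheel '[[-0.0025,0,0,0,0,0],[-0.005,0,0,0,0,0],[-0.005,0,0,0,0,0]]'
```

```text
time: 8.22
tool_pos: [0.4607, 0.2447, 0.0931]
ee_rot: [3.139, -0.003, 1.766]
wrist_force: [0.1, 4.6, 5.5]
width: 0.0096
finger_force: 30.0
time: 8.47
tool_pos: [0.4608, 0.2438, 0.0931]
ee_rot: [3.139, -0.004, 1.766]
wrist_force: [0.7, 4.7, 5.5]
width: 0.0098
finger_force: 30.0
time: 8.72
tool_pos: [0.4611, 0.2428, 0.0932]
ee_rot: [3.139, -0.004, 1.766]
wrist_force: [1.4, 5.2, 5.4]
width: 0.0096
finger_force: 30.0
```

```bash
python3 -m handwheel '[[-0.0025,0,-0.001,0,0,0],[-0.005,0,-0.001,0,0,0],[-0.005,0,-0.001,0,0,0]]'
python3 -m handwheel '[[-0.0025,0,0,0,0,0],[-0.005,0,0,0,0,0],[-0.005,0,0,0,0,0]]' 
python3 -m handwheel '[[-0.0025,0,0,0,0,0],[-0.005,0,0,0,0,0],[-0.005,0,0,0,0,0]]'
```

```text
time: 8.97
tool_pos: [0.4613, 0.2414, 0.0931]
ee_rot: [3.139, -0.003, 1.765]
wrist_force: [0.4, 4.7, 5.3]
width: 0.0099
finger_force: 30.0
time: 9.22
tool_pos: [0.4615, 0.2404, 0.0931]
ee_rot: [3.139, -0.002, 1.765]
wrist_force: [0.7, 4.1, 5.4]
width: 0.01
finger_force: 30.0
time: 9.47
tool_pos: [0.4617, 0.2393, 0.093]
ee_rot: [3.139, -0.002, 1.765]
wrist_force: [0.4, 3.9, 5.7]
width: 0.0097
finger_force: 30.0
```

```bash
python3 -m handwheel '[[0,0,-0.01,0,0,0],[0.015,0,-0.01,0,0,0],[0.03,0,-0.01,0,0,0],[0.045,0,-0.01,0,0,0],[0.045,0,-0.01,0,0,0],[0.045,0,-0.003,0,0,0],[0.045,0,0.002,0,0,0],[0.045,0,0.002,0,0,0],[0.045,0,0.002,0,0,0]]'
python3 -m handwheel '[[0.0025,0,0,0,0,0],[0.005,0,0,0,0,0],[0.005,0,0,0,0,0]]'
python3 -m handwheel '[[0.0025,0,0,0,0,0],[0.005,0,0,0,0,0],[0.005,0,0,0,0,0]]'
python3 -m handwheel '[[0.0025,0,0,0,0,0],[0.005,0,0,0,0,0],[0.005,0,0,0,0,0]]'
```

```text
time: 10.22
tool_pos: [0.4599, 0.2472, 0.093]
ee_rot: [3.139, -0.0, 1.765]
wrist_force: [2.1, -1.9, 6.3]
width: 0.0096
finger_force: 30.0
time: 10.47
tool_pos: [0.4599, 0.2474, 0.0929]
ee_rot: [3.139, 0.001, 1.765]
wrist_force: [1.8, -2.6, 5.9]
width: 0.0101
finger_force: 30.0
time: 10.72
tool_pos: [0.4575, 0.2489, 0.091]
ee_rot: [-3.138, -0.001, 1.765]
wrist_force: [1.2, 0.9, -2.0]
width: 0.0098
finger_force: 30.0
time: 10.97
tool_pos: [0.4574, 0.2499, 0.0904]
ee_rot: [-3.138, -0.0, 1.766]
wrist_force: [0.6, -0.5, -1.3]
width: 0.0095
finger_force: 30.0
```

```bash
python3 -m handwheel '[[-0.001,0,0.005,0,0,0],[-0.002,0,0.01,0,0,0],[-0.002,0,0.01,0,0,0],[-0.002,0,0.01,0,0,0]]'
python3 -m handwheel '[[0,0,0.003,0,0,0],[0,0,0.006,0,0,0],[0,0,0.006,0,0,0]]'
python3 -m handwheel '[[0,0,0.003,0,0,0],[0,0,0.005,0,0,0],[0,0,0.005,0,0,0]]'
```

```text
time: 11.3
tool_pos: [0.4585, 0.2494, 0.0894]
ee_rot: [-3.141, 0.0, 1.765]
wrist_force: [-1.2, 0.6, -0.8]
width: 0.01
finger_force: 30.0
time: 11.55
tool_pos: [0.4587, 0.2494, 0.0883]
ee_rot: [-3.141, 0.0, 1.765]
wrist_force: [0.3, 0.6, -2.7]
width: 0.0097
finger_force: 30.0
time: 11.8
tool_pos: [0.4587, 0.2495, 0.0874]
ee_rot: [-3.142, 0.0, 1.765]
wrist_force: [-0.4, -0.7, -1.4]
width: 0.0097
finger_force: 30.0
```

```bash
python3 -m handwheel '[[0,0,0.003,0,0,0],[0,0,0.006,0,0,0],[0,0,0.006,0,0,0]]'
python3 -m handwheel '[[0,0,0.002,0,0,0],[0,0,0.004,0,0,0],[0,0,0.004,0,0,0],[0,0,0.004,0,0,0]]'
```

```text
time: 12.05
tool_pos: [0.4592, 0.2496, 0.0867]
ee_rot: [3.14, -0.0, 1.765]
wrist_force: [0.8, -0.6, -0.5]
width: 0.0098
finger_force: 30.0
time: 12.38
tool_pos: [0.4595, 0.2497, 0.0862]
ee_rot: [3.139, -0.0, 1.765]
wrist_force: [1.8, 0.4, 4.3]
width: 0.0096
finger_force: 30.0
```

```bash
python3 -m handwheel '[[0,0,0.002,0,0,0],[0,0,0.002,0,0,0],[0,0,0.002,0,0,0],[0,0,0.002,0,0,0],[0,0,0.002,0,0,0],[0,0,0.002,0,0,0],[0,0,0.002,0,0,0],[0,0,0.002,0,0,0]]'
```

```text
time: 13.05
tool_pos: [0.4596, 0.2498, 0.086]
ee_rot: [3.139, -0.0, 1.765]
wrist_force: [1.3, 0.5, 5.6]
width: 0.0099
finger_force: 30.0
```

```bash
python3 -m handwheel '[[0,0,-0.002,0,0,0],[0,0,-0.002,0,0,0],[0,0,-0.002,0,0,0],[0,0,-0.002,0,0,0],[0,0,-0.002,0,0,0],[0,0,-0.002,0,0,0]]' 0.3
python3 -m handwheel '[[0,0,-0.02,0,0,0],[0,0,-0.08,0,0,0],[0,0,-0.2,0,0,0],[0,0,-0.35,0,0,0],[0,0,-0.5,0,0,0],[0,0,-0.6,0,0,0],[0,0,-0.6,0,0,0],[0,0,-0.6,0,0,0]]' 
python3 - <<'E'
from h import *
w=viewer.snapshot("wrist")[:,:,::-1]
s=viewer.snapshot("scene")[:,:,::-1];cv2.imwrite("pics/s4.png",np.hstack([cv2.resize(s[220:400,270:400],(390,540),interpolation=2),cv2.resize(w[60:330,220:420],(400,540),interpolation=2)]))
cv2.imwrite("pics/w4.png",w)
E
```

```text
time: 13.55
tool_pos: [0.4583, 0.2493, 0.0849]
ee_rot: [-3.14, 0.0, 1.765]
wrist_force: [0.2, -0.0, 0.7]
width: 0.033
finger_force: 0.0
time: 14.22
tool_pos: [0.4596, 0.2498, 0.2078]
ee_rot: [3.137, -0.001, 1.765]
wrist_force: [-0.6, 0.1, 0.1]
width: 0.0329
finger_force: 0.0
```

View pics/s4.png

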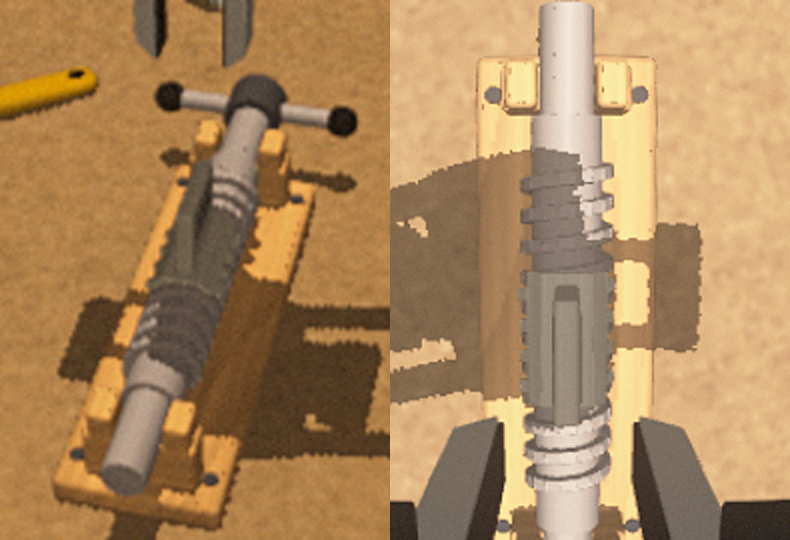

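```bash
python3 -c "
from bench import robot
print(robot.close_job())"
```

```text
the job is handed in; nothing more can be done
None
```

The coarse comb sits astride the screw about 3 mm from my estimate of the thread's middle: its teeth dropped about 7 mm into the grooves, I pressed it home with about 5.6 N and let go. The last pictures show it upright and in line with the screw, nothing else was moved, and I handed the job in at about 14 s on the robot's clock.

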